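# Find the tin of screws by heft and hold it up

### The job

One of the three identical tins is full of steel screws for mounting the shower head and is by far the heaviest; the others hold lighter fittings. Heft them one at a time in the order of their coasters, blue, then yellow, then red: lift each tin a few centimetres straight up and feel its weight for a moment, and set it back upright in the middle of its own coaster before lifting another. Then hold up the heaviest, upright and still, with its underside at least 15 cm above the counter, and finish while still holding it, the other two standing on their own coasters and everything else left where it is.

Things in the scene. Friction and masses are not known exactly. Their poses are not given: they have to be found in the camera images.
- tin_p: closed rigid round tin, bare metal, green band, brass lid: 60 mm diameter (lid 62), 92 mm tall. Origin: centre of its underside, z up. Looks just like the other two. One weighs 0.17 to 0.19 kg, one 0.26 to 0.32, the heaviest 0.52 to 0.68; which is which varies. Grip the upper body, 50 to 60 mm above the underside, at 20 to 35 N
- tin_q: closed rigid round tin, bare metal, green band, brass lid: 60 mm diameter (lid 62), 92 mm tall. Origin: centre of its underside, z up. Looks just like the other two. One weighs 0.17 to 0.19 kg, one 0.26 to 0.32, the heaviest 0.52 to 0.68; which is which varies. Grip the upper body, 50 to 60 mm above the underside, at 20 to 35 N
- tin_r: closed rigid round tin, bare metal, green band, brass lid: 60 mm diameter (lid 62), 92 mm tall. Origin: centre of its underside, z up. Looks just like the other two. One weighs 0.17 to 0.19 kg, one 0.26 to 0.32, the heaviest 0.52 to 0.68; which is which varies. Grip the upper body, 50 to 60 mm above the underside, at 20 to 35 N
- coaster_blue: round blue coaster fixed to the counter, 100 mm diameter, 6 mm thick, one tin standing near its centre. Origin: centre of its underside, at counter height; its top is 6 mm above. The three coasters stand in a rough row from left to right, 150 mm or more between centres; the order of colours varies
- coaster_yellow: round yellow coaster fixed to the counter, 100 mm diameter, 6 mm thick, one tin standing near its centre. Origin: centre of its underside, at counter height; its top is 6 mm above. The three coasters stand in a rough row from left to right, 150 mm or more between centres; the order of colours varies
- coaster_red: round red coaster fixed to the counter, 100 mm diameter, 6 mm thick, one tin standing near its centre. Origin: centre of its underside, at counter height; its top is 6 mm above. The three coasters stand in a rough row from left to right, 150 mm or more between centres; the order of colours varies
- bowl: clear glass salad bowl, 180 mm across, 80 mm tall, beyond the tins; leave alone. Origin: centre of its underside
- mallet: orange plastic hammer-shaped mallet with a yellow handle, lying beyond the tins, 230 mm long, 55 mm tall; leave alone. Origin: under the middle of the head; the handle runs along its -x axis
- shower_head: chrome hand shower head lying face down beyond the tins, 260 mm long, 35 mm tall; leave alone. Origin: under the middle of the spray disc (100 mm diameter); the handle runs along its -x axis
- tape_roll: roll of pale paper tape lying flat between the robot and the tins, 72 mm diameter, 25 mm tall; leave alone. Origin: centre of its underside
- level: short red spirit level lying flat on the right, 220 x 45 x 22 mm; leave alone. Origin: centre of its underside, its length along its x axis
- scraper: paint scraper with a wooden handle lying on the left, 205 mm long, 16 mm tall; leave alone. Origin: under the middle of its length, the blade along its x axis
Things that resemble listed ones, but are neither listed nor needed, are in the scene too. What is shaped like the tin_r but pink is not meant.

How it is judged:
By the outcome, as a careful person would: the job done as asked, in the order asked, and still so for the second after the job is handed in, while the arm keeps its last pose, push and grip.
It also fails if it takes over 64 s, if anything falls off the work surface, if the arm or the gripper's body presses on something with over 40 N, if the wrist force passes 120 N, or if a joint passes its speed limit or range.

### The arm

A 6-joint arm with a two-finger parallel gripper is mounted at the origin on the work surface. World frame = base frame: x ahead of the robot, y to its left, z up, the work surface at z = 0. Lengths are in m, angles in degrees, forces in N, time in s.
With the tool pointing down it reaches from about 0.35 to 0.875 m from the base axis. Payload 4.2 kg.
Tool frame: the origin (TCP) lies midway between the tips of the shut fingers; the grasp point (between the pads) lies 19 mm behind it; y points along the fingers, z is the direction in which the jaws open and shut, and the axes are right-handed (so a half turn about y gives the same grasp; the last joint's range is limited). The gripper opens to 87 mm and grips with 3 to 60 N. Pads are 19 mm wide; open, the fingers measure 117 mm over their backs; the gripper's body (75 mm by 190 mm) begins 51 mm behind the grasp point.
Start: joints at [-55.428, 22.042, 0.453, 0, -68.411, -14.817], TCP at [0.211, -0.588, 0.223] pointing down, gripper open.
Joint ranges: [-179.83, 179.83], [-69.29, 118.12], [-61.27, 80.66], [-181.25, 117.63], [-171.15, -9.14], [-177.46, 177.46]. Speed limits (degrees/s): [159.86, 159.86, 180, 180, 180, 180].

### API

Orientations are given as [roll, pitch, yaw] about the fixed x, y, z axes, in that order (R = Rz(yaw) Ry(pitch) Rx(roll)).
In Python, from workcell import env gives the robot as it stands. The module is installed in compiled form; this text tells all that it offers. Calls block until the motion is done:
- env.goto(position, orientation): joint-space move of the TCP to a pose.
- env.move_straight(position, rotation=None, rate=0.15, force_limit=None): straight line of the TCP; rotation=None keeps the orientation; rate is the mean speed in m/s. With force_limit (N) it stops when the force on the tool has changed by that much, and returns True; else False.
- env.set_joints(angles): joint-space move.
- env.gripper_to(opening, grasp_force=None): opening from 0.0 (shut) to 1.0 (fully open); grasp_force is the grip in N (None keeps the last); returns when the fingers have stopped.
- env.dwell(seconds).
- env.inverse_kinematics(position, orientation): joint angles nearest the present ones, or None.
- env.read_state(): the state.
- env.grab_frame(name): name is "scene" or "top" or "wrist"; returns a dict with "image" (400x640x3 uint8, blue, green, red), "fx", "fy", "cx", "cy" (pixels), "position" and "orientation" of the camera in the world. Camera axes: x right, y up, looking along -z (the intrinsics and any distortion apply to the point x, -y, -z); pixel columns grow to the right and rows downward; lengths in m; the calibration is good to about 2 mm. A picture is of the moment at which its call begins. There is no depth.
A pose or a line that the arm cannot do raises env.Unreachable and nothing moves.
- env.close_job(): hands the job in, once; it reports no verdict.
Trained networks look in a picture, given as the dict that the camera call returned (one of the last four; its "shot" number tells which), for a name from the list of things; names that differ only in an ending like _2 or _b are one class to them, and where a whole thing is asked for, a point or a joint stands for the part that bears it (a point fixed in the world has none). Each returns a list of dicts, best first, with "score" (0 to 1); they miss things now and then, are a little off and sometimes report something else, mostly with a low value. They report only what shows in the picture. A call takes as long as a camera call. They do not tell look-alikes from the thing itself.
- env.search_frame(picture, thing): "xyz" ([x, y, z] in m, in world coordinates, good to about 4 mm: the middle of the surface that is visible of it).
- env.trace(picture, thing): "mask" (400x640 bool, what is visible of it).
The state is a dict: "clock": time; "joint_positions": joint angles; "qvel": joint speeds; "joint_torque": joint torques, N m; "position": TCP position; "tool_rot": TCP orientation; "force": force on the tool from outside, world axes, zero at the start; "wrist_torque": the same for the moment, N m; "opening": opening from 0.0 (shut) to 1.0 (fully open).
Only numpy, scipy, OpenCV 4.12 (cv2) and the standard library are available. Lean on these libraries where they do the work, as an engineer would, in place of code of your own. Each camera call takes 0.05 s, during which the arm holds its last target. There are 200 camera calls.

## Working session

There is one attempt and no reset: what is moved stays moved. The work goes in short steps, each a Python script; the robot and the scene stay as the last script left them, time stands still between calls to the robot, and variables do not carry over. Pictures are saved under pics/ and viewed, about 8 in all and at most 12, crops included, and the job is handed in when it is done.

```bash
mkdir -p pics; python3 - <<'E'
from workcell import env
import cv2
for n in ["scene","top"]:
    p=env.grab_frame(n); cv2.imwrite(f"pics/{n}0.png",p["image"]); print(n,p["position"],p["orientation"],p["fx"],p["cx"],p["cy"],[k for k in p])
    for t in ["tin_p","coaster_blue","coaster_yellow","coaster_red","tape_roll","bowl"]:
        print(t,[(round(d["score"],2),[round(float(v),3) for v in d["xyz"]]) for d in env.search_frame(p,t)])
s=env.read_state(); print(s["clock"],s["position"],s["tool_rot"],s["force"],s["opening"])
E
```

```text
scene [ 1.23077896 -0.68131542  0.94175449] [45.35346145  0.80968498 42.37352963] 418.4445496181652 318.30223024540936 196.87421894112774 ['image', 'fx', 'fy', 'cx', 'cy', 'position', 'orientation', 'shot']
tin_p [(0.92, [0.513, -0.011, 0.077]), (0.67, [0.522, 0.108, 0.072]), (0.58, [0.602, -0.221, 0.083]), (0.56, [0.595, 0.227, 0.077]), (0.56, [0.474, 0.208, 0.083])]
coaster_blue [(0.78, [0.516, -0.023, 0.007]), (0.22, [0.593, 0.225, 0.075])]
coaster_yellow [(0.48, [0.601, 0.216, 0.001])]
coaster_red [(0.91, [0.605, -0.237, 0.008])]
tape_roll [(0.7, [0.398, 0.109, 0.023])]
bowl [(0.72, [0.727, 0.326, 0.051])]
top [ 0.46883281 -0.00713687  1.24092645] [  5.40565044   0.69073461 -89.85216078] 445.68820833306904 323.53141131238715 198.18060395662587 ['image', 'fx', 'fy', 'cx', 'cy', 'position', 'orientation', 'shot']
tin_p [(0.88, [0.457, 0.21, 0.089]), (0.85, [0.5, -0.001, 0.101]), (0.72, [0.582, -0.206, 0.098]), (0.61, [0.505, 0.12, 0.093])]
coaster_blue [(0.72, [0.501, -0.002, 0.101]), (0.61, [0.482, 0.0, 0.001])]
coaster_yellow [(0.67, [0.576, 0.213, 0.011])]
coaster_red [(0.95, [0.565, -0.201, 0.009]), (0.6, [0.485, -0.001, 0.0])]
tape_roll [(0.62, [0.404, 0.105, 0.019]), (0.27, [0.577, 0.212, 0.009])]
bowl [(0.64, [0.75, 0.303, 0.036])]
0.7 [ 0.21124748 -0.58817819  0.22258645] [-9.00022449e+01 -6.59186038e-04  1.97548314e+01] [ 0.57660923 -0.23885429  0.42071725] 1.0012747556880284
```

View pics/top0.png

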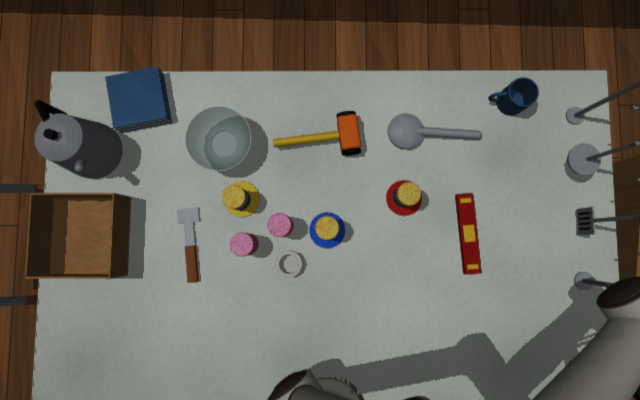

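View pics/scene0.png

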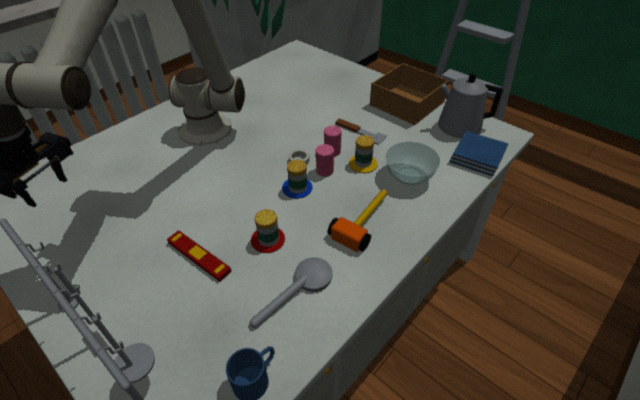

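The top view shows the tins at about px (237,196) on yellow, (327,229) on blue and (407,193) on red. The two pink look-alikes are at (243,244) and (280,225), and the tape roll is at (290,263). Next I'll measure the coaster and lid centres with circle fits.

```bash
cat > h.py <<'E'
from workcell import env
import cv2, numpy as np
from scipy.spatial.transform import Rotation as R
from scipy.optimize import least_squares
def proj(p,uv,z):
    uv=np.atleast_2d(uv).astype(float)
    d=np.c_[(uv[:,0]-p["cx"])/p["fx"],-(uv[:,1]-p["cy"])/p["fy"],-np.ones(len(uv))]
    d=R.from_euler("xyz",p["orientation"],degrees=True).apply(d); c=np.array(p["position"])
    return (c+d*((z-c[2])/d[:,2])[:,None])[:,:2]
def pix(p,xyz):
    q=R.from_euler("xyz",p["orientation"],degrees=True).inv().apply(np.array(xyz)-p["position"])
    return np.array([p["cx"]+p["fx"]*q[0]/-q[2],p["cy"]+p["fy"]*q[1]/q[2]])
def fit(p,mask,z,r):
    """circle of known radius r in plane z around the mask's hull; also free radius"""
    h=cv2.convexHull(max(cv2.findContours(mask.astype(np.uint8),0,1)[0],key=cv2.contourArea))[:,0]
    P=proj(p,h,z); s=least_squares(lambda a:np.hypot(*(P-a[:2]).T)-a[2],[*P.mean(0),r],loss="soft_l1",f_scale=.001).x
    f=least_squares(lambda a:np.hypot(*(P-a).T)-r,P.mean(0),loss="soft_l1",f_scale=.001).x
    return f.round(4),s.round(4)
E
python3 - <<'E'
from h import *
p=env.grab_frame("top"); hsv=cv2.cvtColor(p["image"],cv2.COLOR_BGR2HSV)
for uv in [(327,229),(315,240),(237,196),(252,205),(407,193),(395,205),(237,207)]: print(uv,hsv[uv[1],uv[0]])
H,S,V=cv2.split(hsv)
win={"blue":(327,230),"yellow":(241,199),"red":(404,197)}
col={"blue":(H>105)&(H<130)&(S>120),"red":((H<8)|(H>172))&(S>140),"yellow":(H>15)&(H<35)&(S>140)}
for k,(u,v) in win.items():
    w=np.zeros(H.shape,bool); w[v-24:v+25,u-24:u+25]=True
    brass=(H>15)&(H<35)&(S>90)&(V>60)
    print(k,"coaster",fit(p,col[k]&w,.006,.05))
    if k!="yellow": print("  lid",fit(p,brass&w,.098,.031))
c=p["image"][170:275,210:430]; cv2.imwrite("pics/topc.png",cv2.resize(c,None,fx=3.6,fy=3.6,interpolation=2))
for d in env.trace(p,"tin_p"):
    m=d["mask"]; print("tin",round(d["score"],2),m.sum(),np.argwhere(m).mean(0)[::-1].round(1))
E
```

```text
(327, 229) [ 26 149 164]
(315, 240) [111 211 144]
(237, 196) [ 23 160 164]
(252, 205) [ 23 205  92]
(407, 193) [ 23 163 156]
(395, 205) [  1 212 118]
(237, 207) [ 21 169 107]
blue coaster (array([ 0.4982, -0.0014]), array([ 0.498 , -0.0011,  0.0488]))
  lid (array([ 0.5008, -0.0017]), array([ 0.5014, -0.0012,  0.0296]))
yellow coaster (array([0.5845, 0.2388]), array([0.5843, 0.2382, 0.0493]))
red coaster (array([ 0.5891, -0.2153]), array([ 0.5876, -0.2146,  0.0482]))
  lid (array([ 0.5896, -0.2109]), array([ 0.5895, -0.2109,  0.0307]))
tin 0.96 549 [406.6 194.7]
tin 0.83 524 [243.4 243.9]
tin 0.82 468 [326.1 227.6]
tin 0.7 490 [280.  224.9]
tin 0.6 571 [235.8 198.1]
```

View pics/topc.png

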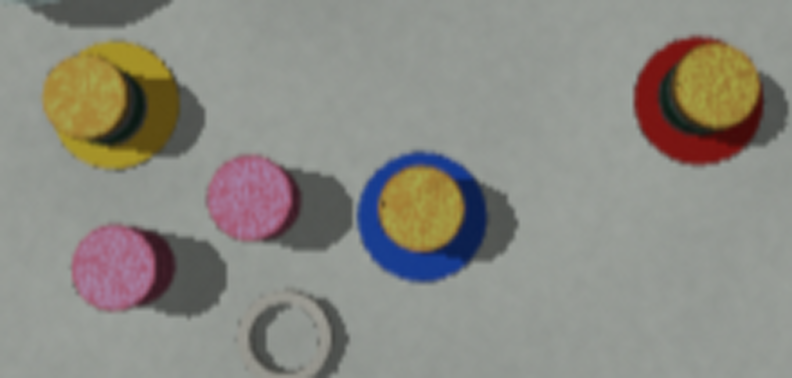

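The crop shows the blue and red lids centred on their coasters within a few mm, which agrees with the fits. The yellow fit is biased because the lid merges with the coaster: coaster at crop (116,105), lid at (85,97). I'll move over each tin and check from the wrist camera, starting with blue.

```bash
python3 - <<'E'
from h import *
t=env.grab_frame("top")
print("yellow coaster",proj(t,(242.4,199.2),.006),"lid",proj(t,(233.6,196.9),.098))
p=env.grab_frame("top")
env.move_straight([.26,-.36,.28],rate=.3)
env.goto([.5,-.0015,.25],[-90,0,30])
env.dwell(.2)
w=env.grab_frame("wrist"); cv2.imwrite("pics/w1.png",w["image"])
print(w["position"],w["orientation"],pix(w,[.5,-.0015,.098]),pix(w,[.498,-.0014,.006]))
s=env.read_state(); print(s["clock"],s["position"],s["tool_rot"],s["force"],s["joint_positions"])
E
```

```text
yellow coaster [[0.5824788  0.23433397]] lid [[0.57994506 0.23924556]]
[ 0.43059987 -0.04024166  0.41119136] [-1.67172329e+01  2.94587025e-02  1.19923282e+02] [317.61502811 189.60796959] [318.55830899 172.89951159]
3.6917 [ 0.49991913 -0.00220611  0.25017406] [-9.00046764e+01 -1.63421109e-02  2.99270915e+01] [ 0.43260407 -0.4304455  -0.07499449] [ 1.83896829e+01  8.58978803e+00 -1.40742858e+01  1.42348195e-03
 -6.73189790e+01 -7.84631408e+01]
```

View pics/w1.png

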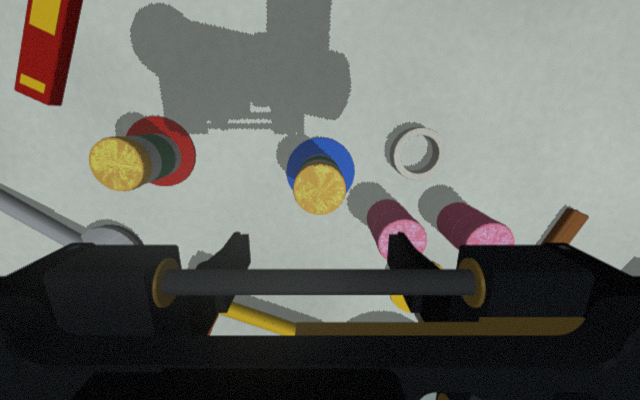

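From the wrist camera, the blue lid is at px (320,189) against a predicted (317.6,189.6), and its coaster is near (320,172) against (318.6,172.9). That agrees within about 2 mm, so I'll heft blue.

```bash
cat >> h.py <<'E'
O=[-90,0,30]
def fz(n=8):
    F=[]
    for _ in range(n): env.dwell(.06); F.append(env.read_state()["force"])
    return np.mean(F,0).round(2)
def grasp(xy):
    hit=env.move_straight([*xy,.10],rate=.2,force_limit=10) or env.move_straight([*xy,.042],rate=.1,force_limit=10)
    if hit: raise SystemExit("hit on descent %s"%env.read_state()["position"])
    f0=fz(4); env.gripper_to(0.,30); return f0
def heft(xy,cxy):
    f0=grasp(xy); o=env.read_state()["opening"]
    env.move_straight([*xy,.087],rate=.06); env.dwell(.3)
    f1=fz(12); w=env.grab_frame("wrist"); o1=env.read_state()["opening"]
    env.move_straight([*cxy,.087],rate=.05)
    hit=env.move_straight([*cxy,.050],rate=.08); hit=env.move_straight([*cxy,.0425],rate=.03,force_limit=6)
    env.dwell(.2); z=env.read_state()["position"]; f2=fz(4)
    env.gripper_to(1.); env.move_straight([*cxy,.25],rate=.2)
    print("open",round(o,3),round(o1,3),"f0",f0,"f1",f1,"down",z,hit,f2,"mass",round((f0-f1)[2]/9.81,3),"t",env.read_state()["clock"])
    return w
E
python3 - <<'E'
from h import *
w=heft([.500,-.0015],[.498,-.0013])
p=env.grab_frame("wrist"); cv2.imwrite("pics/w2.png",np.vstack([w["image"][::2,::2],p["image"]])[:, :640] if 0 else np.hstack([w["image"][100:,160:520],p["image"][100:,160:520]]))
print(pix(p,[.498,-.0013,.098]),pix(p,[.498,-.0013,.006]))
env.goto([.58,.237,.25],O)
env.dwell(.2)
q=env.grab_frame("wrist"); cv2.imwrite("pics/w3.png",q["image"])
print(pix(q,[.58,.2392,.098]),pix(q,[.5825,.2343,.006]),pix(q,[.5825,.2343,.0]),env.read_state()["clock"])
E
```

```text
open 0.687 0.687 f0 [-0.64  0.21  0.31] f1 [ 0.15  0.35 -1.64] down [ 0.4980434  -0.00128454  0.04259163] False [-0.08 -0.42 -1.54] mass 0.199 t 11.7667
[316.59927093 190.43800453] [316.94720778 174.81139486]
[319.79442396 190.55523966] [315.74944052 174.60353213] [315.78734632 173.80891765] 13.0583
```

View pics/w2.png

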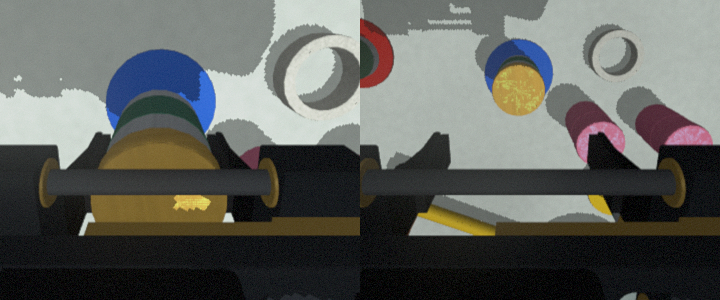

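View pics/w3.png

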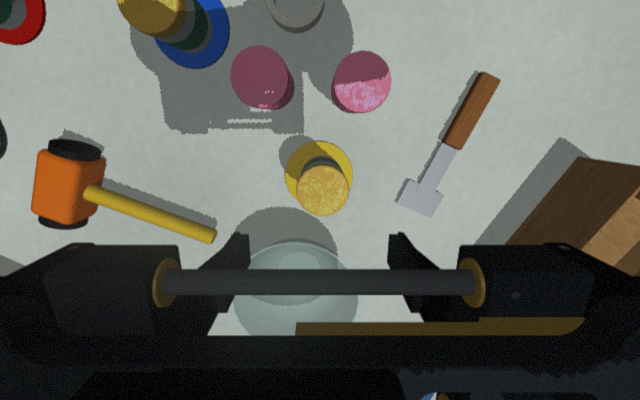

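Blue reads about 0.20 kg, so it is the light tin. It is back on its coaster: lid at px (318,190), within about 1 mm of the prediction. For yellow, the lid is at (322,190) and the coaster at (319,172), both within about 2 mm of the estimates, so I'll heft yellow and then approach red.

```bash
python3 - <<'E'
from h import *
w=heft([.580,.2392],[.582,.2355])
p=env.grab_frame("wrist")
print(pix(p,[.582,.2355,.098]),pix(p,[.582,.2355,.006]))
env.move_straight([.50,.0,.27],rate=.3)
env.goto([.5895,-.2125,.25],O)
env.dwell(.2)
q=env.grab_frame("wrist"); cv2.imwrite("pics/w4.png",np.hstack([p["image"][100:,160:520],q["image"][100:,160:520]]))
print(pix(q,[.5895,-.211,.098]),pix(q,[.5885,-.215,.006]),env.read_state()["clock"])
E
```

```text
open 0.691 0.696 f0 [ 0.25 -0.01  0.01] f1 [-0.16 -0.03 -2.86] down [0.58202026 0.23550889 0.0426158 ] False [-0.16  0.16 -2.88] mass 0.293 t 21.1167
[316.89359454 190.54964347] [317.22613964 174.91575202]
[317.11136164 188.77485235] [315.41487436 171.40351953] 23.325
```

View pics/w4.png

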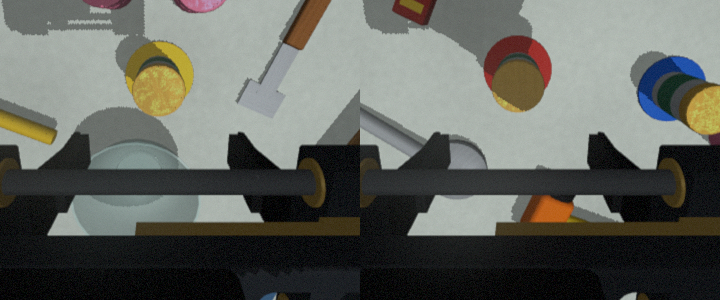

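Yellow reads 0.29 kg, the middle one, and is back on its coaster with the lid at (318,190). For red, the lid is at (318,187) and the coaster at (318,170), as predicted. I'll heft red next, set it back, then check.

```bash
python3 - <<'E'
from h import *
w=heft([.5895,-.2112],[.588,-.2145])
p=env.grab_frame("wrist"); t=env.grab_frame("top")
print(pix(p,[.588,-.2145,.098]),pix(p,[.588,-.2145,.006]),env.read_state()["clock"])
cv2.imwrite("pics/w5.png",np.hstack([p["image"][100:,160:520],cv2.resize(t["image"][150:275,210:430],(440,300))]))
E
```

```text
open 0.691 0.697 f0 [ 0.16 -0.06  0.09] f1 [ 0.15  0.09 -5.73] down [ 0.58799778 -0.21449648  0.04257698] False [ 0.07  0.05 -5.7 ] mass 0.593 t 31.3833
[316.23558242 190.2349818 ] [316.59782598 174.61189461] 31.4833
```

View pics/w5.png

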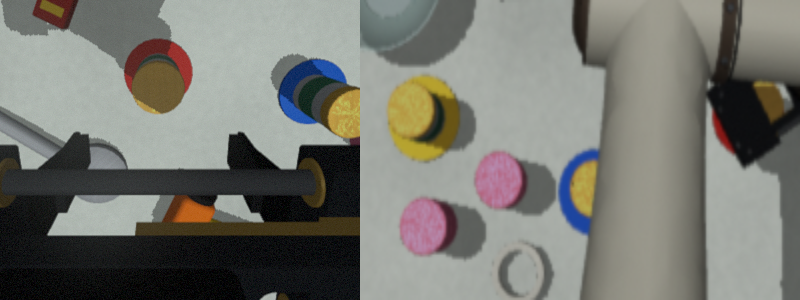

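Red reads 0.59 kg, so it is clearly the heaviest. It stands upright on its coaster with the lid at (318,186). Now the final lift.

```bash
python3 - <<'E'
from h import *
f0=grasp([.588,-.2145])
env.move_straight([.588,-.2145,.26],rate=.1); env.dwell(1.)
s=env.read_state(); f=fz(6); print(f0,f,s["position"],s["tool_rot"],s["opening"],np.abs(s["qvel"]).max(),s["clock"])
p=env.grab_frame("scene"); w=env.grab_frame("wrist")
cv2.imwrite("pics/end.png",np.hstack([cv2.resize(p["image"][90:290,200:420],(440,400)),w["image"][:,140:500]]))
E
```

```text
[-0.18 -0.38  0.69] [ 0.19  0.03 -5.6 ] [ 0.58798291 -0.21450364  0.25999402] [-8.99987458e+01  6.39523434e-04  2.99965779e+01] 0.6952992833312998 0.0539460359959181 37.275
```

View pics/end.png

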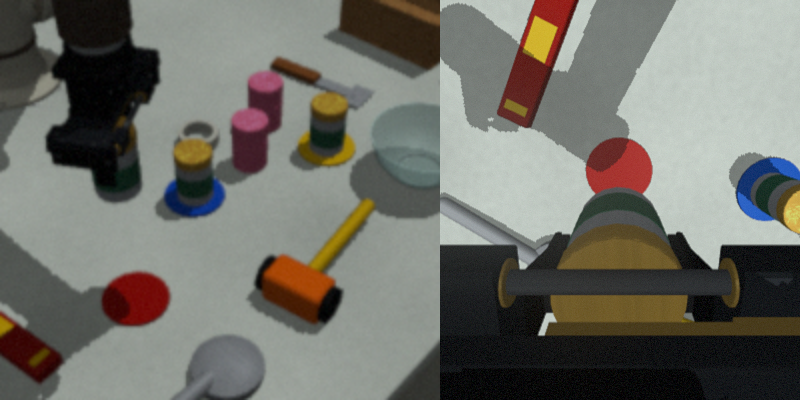

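The final picture shows the red-coaster tin held upright at left px (118,170) above its empty coaster at (137,297). The blue and yellow tins stand on their own coasters, at (193,175) and (327,128).

```bash
python3 -c "
from workcell import env
env.close_job()"
```

```text
the job is handed in; nothing more can be done
```

I hefted the tins in the order blue, yellow, red and set each back in the middle of its coaster. I then lifted the heaviest, the red-coaster tin, and handed the job in while still holding it.

- **Weights:** blue read about 0.20 kg, yellow 0.29 kg and red 0.59 kg. Blue is slightly above its stated 0.17 to 0.19 kg, which I put down to force-sensor noise; the order is clear.
- **Final hold:** the TCP was at z = 0.260 m, which puts the underside about 22 cm above the counter. The tool was vertical and the force steady at 5.6 N, with the gripper opening unchanged at 60 mm. The clock read about 37 s of the 64 s allowed.
- **Final pictures:** the blue and yellow tins stand on their own coasters, and the nearby objects looked undisturbed. The crop did not cover the rack, mug and kettle at the edges.
- **Set-downs:** each tin was released about 0.5 mm above its coaster and dropped the rest. The wrist views of blue, yellow and red afterwards showed them upright and centred to within a few mm.

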